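Load and lock a tack-welding jig

ROBOT

A 6-joint arm with a two-finger parallel gripper is mounted at the origin on the work surface. World frame = base frame: x ahead of the robot, y to its left, z up, the work surface at z = 0. Lengths are in m, angles in rad, forces in N, time in s.
With the tool pointing down it reaches from about 0.35 to 0.875 m from the base axis. Payload 4.2 kg.
Tool frame: the origin (TCP) lies at the very end of the fingers, on their centre line; the grasp point (between the pads) lies 19 mm behind it; x points along the fingers, y is the direction in which the jaws open and shut, and the axes are right-handed (so a half turn about x gives the same grasp; the last joint's range is limited). The gripper opens to 85 mm and grips with 20 to 120 N. Pads are 22 mm wide; open, the fingers measure 114 mm over their backs; the gripper's body (76 mm by 85 mm) begins 54 mm behind the grasp point. The pads swing forward as they close: fully open they stand 13 mm farther back than shut.
Start: joints at [1.401, 0.385, 0.008, 0, -1.194, -0.259], TCP at [0.26, 0.568, 0.231] pointing down, gripper open.
Joint ranges: [-3.14, 3.14], [-1.21, 2.06], [-1.07, 1.41], [-3.16, 2.05], [-2.99, -0.16], [-3.1, 3.1]. Speed limits (rad/s): [2.79, 2.79, 3.14, 3.14, 3.14, 3.14].

INTERFACE

Orientations are given as a rotation vector (axis times angle).
In Python, from rig import r gives the robot as it stands. The module is installed in compiled form; this text tells all that it offers.
- The arm moves only by the tool move_arm, never from a script. Its arguments are lists of equal length, an entry for each row: "gripper": the opening, from 0 (shut) to 1 (fully open); "translation": the shift along the tool's x, y, z in mm, a list of three; "twist": the turn, a rotation vector about the tool's x, y, z in rad, a list of three. In form: {"gripper": [gripper, ...], "translation": [[tx, ty, tz], ...], "twist": [[rx, ry, rz], ...]}. A call has 1 to 8 rows; each row is the pose to reach, as a shift and turn from the pose commanded when the call began, along the tool's axes at that moment; what a row does not reach only later rows make up. A row lasts 1/10 s, in which the tool goes at most 50 mm and 8.59 degrees, less where a joint would pass 70% of its speed; a pose out of reach is approached as far as the arm can. A call with a gripper value outside its range is refused whole. The fingers move at their own pace and stop on an object; "grip_force" is the grip in N (left out, the last holds). Time passes only in rows, so rows that repeat a pose let the fingers close. It gives the time, the measured TCP pose, the force and the opening at its end, in the units of the state.
- r.sense(): the state, without advancing time (a new reading comes with each control period).
- r.snapshot(name): name is "side" or "top"; returns a dict with "img" (420x560x3 uint8, red, green, blue), "fov_y" (degrees; the focal length in pixels is half the picture's height over the tangent of half this angle, whatever the lens; pixels are square), "cx", "cy" (the principal point, pixels), "extrinsics" (4x4, takes a point from camera to world coordinates). Camera axes: x right, y down, z forward; pixel columns grow to the right and rows downward; lengths in m; the calibration is good to about 2 mm. A picture is of the moment at which its call begins. There is no depth.
- r.finish_job(): hands the job in, once; it reports no verdict.
The state is a dict: "t": time; "joint_positions": joint angles; "qd": joint speeds; "joint_efforts": joint torques, N m; "tcp_pos": TCP position; "eef_rot": TCP orientation; "ft_force": force on the tool from outside, world axes, zero at the start; "wrist_torque": the same for the moment, N m; "grip_width": finger opening in m.
Only numpy, scipy, OpenCV 4.12 (cv2) and the standard library are available. Lean on these libraries where they do the work, as an engineer would, in place of code of your own. Each camera call takes 0.05 s, during which the arm holds its last target. There are 200 camera calls.

TASK

Get the tack-welding jig ready: pinch the fence's lock tab to free it and slide the fence fully back, then lay every square-tube blank flat in a lane of its own between the ribs. With the tab held pressed again, slide the fence up snug against the blanks and let the tab spring out so that the fence locks there, then push the barrel bolt fully home into the fence's keeper and turn the current knob until its white pointer line stands at the one long mark. Leave the other tools on the bench where they are.

Things in the scene. Friction and masses are not known exactly. Their poses are not given: they have to be found in the camera images.
- jig: welding jig fixed to the bench: steel plate 12 mm thick. Origin on the bench; own x runs from fence to stop (away from the robot at yaw 0), y left, z up; plate x -150..105, y -115..215 mm. Stop bar across the far side, face at x 85 mm, top z 36 mm. Four lanes along x before it, 31 mm wide, 54 mm apart, between ribs 8 mm high (z 12..20, x 20..85 mm)
- lane0 (a point): lane 0 (counted from the right, y -81 mm in the jig): point on the lane's floor (z 12 mm) where a blank's underside centre may be laid, the blank's long axis along the jig's x; 40 mm before the stop face
- lane1 (a point): lane 1 (counted from the right, y -27 mm in the jig): point on the lane's floor (z 12 mm) where a blank's underside centre may be laid, the blank's long axis along the jig's x; 40 mm before the stop face
- lane2 (a point): lane 2 (counted from the right, y 27 mm in the jig): point on the lane's floor (z 12 mm) where a blank's underside centre may be laid, the blank's long axis along the jig's x; 40 mm before the stop face
- lane3 (a point): lane 3 (counted from the right, y 81 mm in the jig): point on the lane's floor (z 12 mm) where a blank's underside centre may be laid, the blank's long axis along the jig's x; 40 mm before the stop face
- fence (a joint): travel of the blue fence (bar z 23..50 mm), m: 0 = fully back (face 120 mm from the stop), grows towards the stop (jig +x), max 0.092; about 2 N when unlocked. The tab's tooth drops into rack slots every 11 mm (at 0.0035 .. 0.0475, 0.0585 .., play 2 mm) and blocks it both ways. On 60 mm blanks it bears at 0.060, tooth in the 0.0585 slot; only there does the bolt meet the keeper
- fence_grip (a point): on the fence's carriage: midway between the outer faces of the upright steel ear (jig -y side, 10 mm thick, rigid) and black lock tab (+y side, 8 mm), tab out; 68 mm above the bench. 34 mm over both, 16 mm gap, 34 mm long in x, tops z 92 mm, free down to z 42 mm. Tab pressed: 26 mm over both, middle then 4 mm to the jig's -y from here
- tab (a joint): how far the lock tab is pressed, in m: 0 = sprung out, 0.008 = pressed fully towards the ear (jig -y). The tooth is clear of the rack from 0.004. Spring 4 N to 8 N. Pinching ear and tab together between the fingers (closing along the jig's y) presses it
- bolt (a joint): travel of the barrel bolt in m: 0 = drawn back, 0.040 = fully home in the keeper on the fence's left end. It moves along the jig's -y; needs about 3 N and stays where left. Its 9 mm rod lies 36 mm above the bench
- bolt_handle (a point): on the bolt's upright round steel handle (14 mm diameter, top at z 88 mm), 78 mm above the bench; free all round from z 52 mm up. Moves with the bolt
- dial_box: grey remote current control, 115 x 120 x 45 mm, fixed to the bench, origin under its centre, with one black knob on top and white marks round it, one of them thick and 18 mm long, the others short
- dial (a joint): angle of the knob in rad, growing clockwise seen from above, 0 to 2.275, stays where left. The long mark is at 1.30. At 0 the pointer points to the box's -x
- dial_grip (a point): on the knob's axis at the height to grip: the knob's bar is 42 mm long, 14 mm thick, 32 mm high above the disc, its top 10 mm above this point. The point's own x axis runs along the bar (the pointer is at its -x end) and turns with it
- dial_mark (a point): middle of the long index mark on the box's top
- blank0: square steel tube blank, 60 mm long (its x), 25 mm wide and high, 110 g; origin at the centre of its underside. All blanks are alike; two to four are present, the others are None
- blank1: square steel tube blank, 60 mm long (its x), 25 mm wide and high, 110 g; origin at the centre of its underside. All blanks are alike; two to four are present, the others are None
- blank2: square steel tube blank, 60 mm long (its x), 25 mm wide and high, 110 g; origin at the centre of its underside. All blanks are alike; two to four are present, the others are None
- blank3: square steel tube blank, 60 mm long (its x), 25 mm wide and high, 110 g; origin at the centre of its underside. All blanks are alike; two to four are present, the others are None
- puck: bystander, leave alone: round dark steel puck 32 mm across, 22 mm high, standing among the blanks
- screwdriver: bystander, leave alone: screwdriver, 200 mm, lying left of the jig on the robot side
- wrench: bystander, leave alone: wrench, 180 mm, lying near the blanks on the robot side
Mind the look-alikes: they are no part of the job. Leave any green look-alike of the blank2 alone. What is shaped like the blank0 but black or brown is not meant.

How it is judged:
On the way, in this order (a step that is already met when the one before it is completed fails the run):
1. the fence is slid fully back (within 12 mm of its end) (value of joint fence below 0.012 m), for 0.2 s.
2. every blank present lies flat in a lane before the stop, and the fence is still back (x of blank0 in the frame of jig between 0.02 and 0.065 m and y of blank0 in the frame of jig between -0.105 and 0.105 m and z of blank0 in the frame of jig between 0.006 and 0.016 m and angle between the x axis of each of blank0, blank1, blank2, blank3 and the x axis of jig, either way round below 0.15 rad and angle between each of blank0, blank1, blank2, blank3's own z axis and vertical below 0.15 rad and x of blank1 in the frame of jig between 0.02 and 0.065 m and y of blank1 in the frame of jig between -0.105 and 0.105 m and z of blank1 in the frame of jig between 0.006 and 0.016 m and x of blank2 in the frame of jig between 0.02 and 0.065 m and y of blank2 in the frame of jig between -0.105 and 0.105 m and z of blank2 in the frame of jig between 0.006 and 0.016 m and x of blank3 in the frame of jig between 0.02 and 0.065 m and y of blank3 in the frame of jig between -0.105 and 0.105 m and z of blank3 in the frame of jig between 0.006 and 0.016 m and value of joint fence below 0.05 m), for 0.2 s.
3. the fence stands snug against the blanks, its tab sprung out into the rack (value of joint fence between 0.0555 and 0.0625 m and value of joint tab below 0.0025 m), for 0.2 s.
4. the bolt is home in the keeper (value of joint bolt above 0.036 m), for 0.2 s.
At the end, for the whole second after the job is handed in: every blank present lies flat and lengthwise in a lane (within 0.15 rad) between stop and fence; the fence stands snug on them (travel 0.0555 to 0.0625) with its tab out (pressed under 2.5 mm); the bolt is home (over 36 of 40 mm); the knob is within 0.13 rad of the long mark (all of step 3 and x of blank0 in the frame of jig between 0.045 and 0.062 m and y of blank0 in the frame of jig between -0.105 and 0.105 m and z of blank0 in the frame of jig between 0.006 and 0.016 m and angle between the x axis of each of blank0, blank1, blank2, blank3 and the x axis of jig, either way round below 0.15 rad and angle between each of blank0, blank1, blank2, blank3's own z axis and vertical below 0.15 rad and linear speed of each of blank0, blank1, blank2, blank3 below 0.02 m/s and x of blank1 in the frame of jig between 0.045 and 0.062 m and y of blank1 in the frame of jig between -0.105 and 0.105 m and z of blank1 in the frame of jig between 0.006 and 0.016 m and x of blank2 in the frame of jig between 0.045 and 0.062 m and y of blank2 in the frame of jig between -0.105 and 0.105 m and z of blank2 in the frame of jig between 0.006 and 0.016 m and x of blank3 in the frame of jig between 0.045 and 0.062 m and y of blank3 in the frame of jig between -0.105 and 0.105 m and z of blank3 in the frame of jig between 0.006 and 0.016 m and value of joint bolt above 0.036 m and value of joint dial between 1.17 and 1.43 rad); the robot touches nothing.
It fails at once if a bystander is shoved away (over 50 mm) (distance of any of puck, screwdriver, wrench from where it was at the start of the episode above 0.05 m).
Of blank0, blank1, blank2, blank3 only 2 to 4 are there at a start; the rules pass over those that are not, and their reading is None.
At some moment in a run one of blank0, blank1, blank2, blank3 may be knocked a few centimetres aside while the robot is not near it.
Once in a run the grip may slacken for a moment while it holds something.
It also fails if it takes over 210 s, if anything falls off the work surface, if the arm or the gripper's body presses on something with over 40 N, if the wrist force passes 120 N, or if a joint passes its speed limit or range.

## Working session

There is one attempt and no reset: what is moved stays moved. The work goes in short steps, Python scripts to look and compute and a tool call to move; the robot and the scene stay as the last step left them, time stands still between calls to the robot, and variables do not carry over. Pictures are saved under pics/ and viewed, about 12 in all and at most 16, crops included, and the job is handed in when it is done.

Besides the shell and the picture viewer there is one more tool, called after ">>>" by a JSON object that holds its "method" and its "body", one argument or row to a line. move_arm: Moves the arm, as the interface text tells. Its arguments: {"type":"object","properties":{"gripper":{"type":"array","items":{"type":"number"}},"translation":{"type":"array","items":{"type":"array","items":{"type":"number"}}},"twist":{"type":"array","items":{"type":"array","items":{"type":"number"}}},"grip_force":{"type":"number"}},"required":["gripper","translation","twist"]}

```bash
mkdir -p pics; cat > h.py <<'E'
import numpy as np, cv2
from rig import r
from scipy.spatial.transform import Rotation as R
def snap(name,f=None):
    s=r.snapshot(name)
    if f: cv2.imwrite('pics/'+f,s['img'][:,:,::-1])
    return s
def foc(s): return s['img'].shape[0]/2/np.tan(np.radians(s['fov_y'])/2)
def ray(s,u,v,z):
    E=np.array(s['extrinsics']);d=E[:3,:3]@np.array([(u-s['cx'])/foc(s),(v-s['cy'])/foc(s),1]);o=E[:3,3]
    return o+d*(z-o[2])/d[2]
def proj(s,p):
    E=np.array(s['extrinsics']);c=E[:3,:3].T@(np.array(p)-E[:3,3]);return np.array([s['cx']+foc(s)*c[0]/c[2],s['cy']+foc(s)*c[1]/c[2]])
E
python3 - <<'E'
from h import *
for n in ('top','side'):
    s=snap(n,n+'0.png'); print(n,s['fov_y'],s['cx'],s['cy'],np.round(s['extrinsics'],3).tolist())
    cv2.imwrite('pics/'+n+'0b.png',cv2.resize(s['img'][:,:,::-1],(800,600),interpolation=cv2.INTER_CUBIC))
print(r.sense())
E
```

```text
top 47.82682654867667 278.03211327686057 208.49381263688474 [[0.023, -0.981, 0.19, 0.21], [-0.999, -0.027, -0.021, 0.013], [0.026, -0.19, -0.981, 1.356], [0.0, 0.0, 0.0, 1.0]]
side 48.014116423015366 278.60284191328566 200.75901503603566 [[0.89, -0.307, 0.336, 0.053], [-0.455, -0.592, 0.665, -0.829], [-0.006, -0.745, -0.667, 0.914], [0.0, 0.0, 0.0, 1.0]]
{'t': 0.1, 'joint_positions': array([ 1.40058794e+00,  3.85455599e-01,  6.78485172e-03, -4.08051253e-04,
       -1.19399750e+00, -2.58593971e-01]), 'qd': array([ 0.00044926, -0.00189619,  0.00372311,  0.00132262, -0.00172902,
       -0.00102939]), 'joint_efforts': array([-3.98614120e-04, -3.93317986e+01,  1.88931584e+01,  4.19793338e+00,
       -2.57176151e-03,  5.75884769e-06]), 'tcp_pos': array([0.25964373, 0.56795564, 0.23035825]), 'eef_rot': array([-1.98483065,  0.43433147,  1.98543246]), 'ft_force': array([-0.94168299,  0.38341705, -0.13130102]), 'wrist_torque': array([ 0.00584103, -0.02495083, -0.0159014 ]), 'grip_width': 0.0855085415767879}
```

View pics/top0b.png

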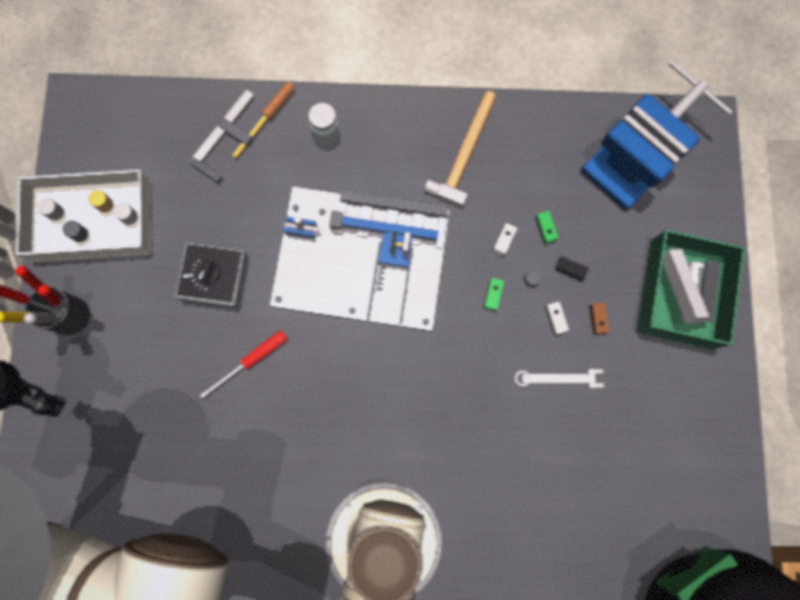

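View pics/side0b.png

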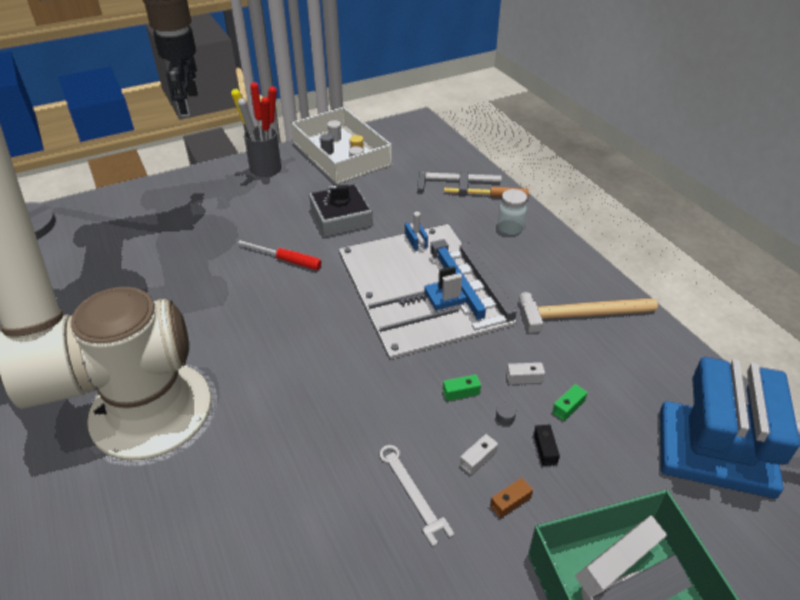

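The top view shows two white blanks at (505,239) and (557,318) (800x600 scale), the jig around (360,258) and the dial box at (210,275). Next I'll view close-ups and measure.

```bash
cat > a.py <<'E'
from h import *
t=snap('top');s=snap('side')
A=cv2.resize(t['img'][125:235,115:325,::-1],None,fx=3.8,fy=3.8,interpolation=cv2.INTER_CUBIC)
B=cv2.resize(s['img'][120:255,210:370,::-1],None,fx=4.4,fy=4.4,interpolation=cv2.INTER_CUBIC)
cv2.imwrite('pics/topc.png',A);cv2.imwrite('pics/sidec.png',B)
for n,c in (('top',t),('side',s)):
    im=c['img'].astype(int);m=((im.min(2)>110)&(im.max(2)-im.min(2)<30)).astype(np.uint8)
    k,l,st,ce=cv2.connectedComponentsWithStats(m)
    for i in range(1,k):
        if st[i,4]<50 or st[i,4]>8000: continue
        x,y,w,h,a=st[i]
        p=ray(c,*ce[i],.0125); cn=cv2.findContours((l==i).astype(np.uint8),0,2)[0][0]
        q=cv2.approxPolyDP(cv2.convexHull(cn),4,True)[:,0]
        W=np.array([ray(c,*u,.012)[:2] for u in q])
        print(n,st[i].tolist(),np.round(p[:2],3),np.round(W,3).tolist() if len(q)<9 else '')
E
python3 a.py
```

```text
top [443, 74, 38, 33, 193] [ 0.855 -0.572] [[0.905, -0.517], [0.806, -0.626]]
top [436, 80, 40, 34, 242] [ 0.836 -0.553] [[0.887, -0.494], [0.786, -0.61]]
top [358, 115, 35, 22, 272] [ 0.729 -0.305] [[0.749, -0.252], [0.758, -0.321], [0.705, -0.354], [0.702, -0.284]]
top [108, 143, 28, 15, 120] [0.631 0.46 ] [[0.634, 0.407], [0.611, 0.464], [0.619, 0.485], [0.647, 0.487]]
top [108, 160, 14, 9, 55] [0.591 0.466] [[0.587, 0.444], [0.577, 0.475], [0.598, 0.483], [0.602, 0.448]]
top [123, 168, 13, 30, 70] [0.542 0.421] [[0.579, 0.409], [0.492, 0.43], [0.573, 0.423]]
top [465, 174, 32, 49, 680] [ 0.522 -0.617] [[0.59, -0.581], [0.562, -0.648], [0.448, -0.649], [0.456, -0.617], [0.575, -0.568]]
top [0, 194, 15, 8, 73] [0.483 0.757] [[0.489, 0.74], [0.471, 0.746], [0.479, 0.779]]
top [83, 197, 25, 23, 177] [0.451 0.51 ] [[0.432, 0.471], [0.425, 0.521], [0.46, 0.541], [0.49, 0.504]]
top [0, 226, 11, 28, 236] [0.361 0.751] [[0.399, 0.765], [0.396, 0.74], [0.323, 0.738], [0.328, 0.758]]
top [139, 254, 31, 25, 169] [0.296 0.327] [[0.329, 0.29], [0.265, 0.367]]
top [371, 304, 21, 22, 145] [ 0.17
[... 1430 characters left out ...]
3, 0.47], [0.086, 0.298], [0.062, 0.305], [0.054, 0.456]]
side [0, 209, 123, 72, 4276] [-0.087  0.163] [[0.086, 0.246], [0.059, 0.081], [-0.006, 0.023], [-0.212, 0.137], [-0.213, 0.307]]
side [300, 247, 17, 18, 70] [ 0.477 -0.151] [[0.475, -0.114], [0.48, -0.182]]
side [0, 289, 33, 75, 606] [-0.202 -0.039] [[-0.208, 0.087], [-0.17, -0.067], [-0.196, -0.134], [-0.229, 0.025]]
side [369, 325, 22, 28, 66] [ 0.5   -0.427] [[0.499, -0.39], [0.509, -0.423], [0.498, -0.463]]
side [504, 354, 24, 21, 168] [ 0.712 -0.602] [[0.707, -0.576], [0.724, -0.603], [0.716, -0.629]]
side [403, 361, 64, 59, 1362] [ 0.526 -0.57 ] [[0.607, -0.543], [0.604, -0.574], [0.53, -0.598], [0.453, -0.597], [0.453, -0.563]]
```

View pics/topc.png

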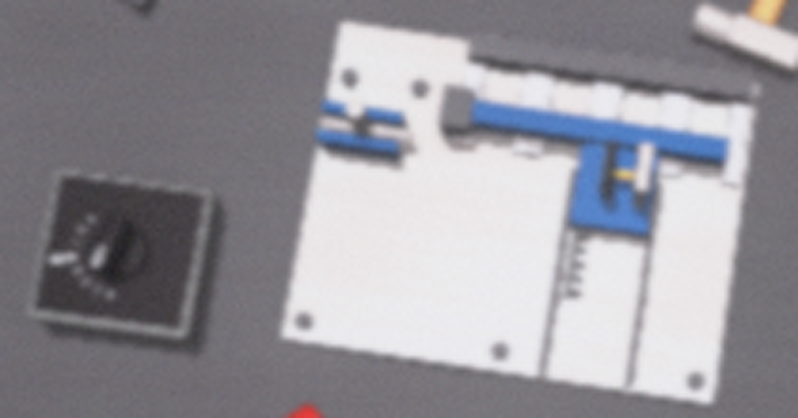

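View pics/sidec.png

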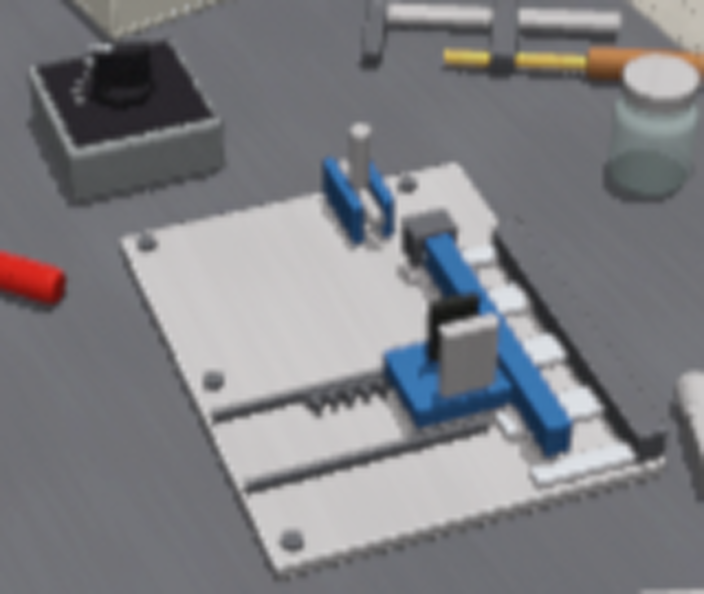

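```bash
cat > b.py <<'E'
from h import *
t=snap('top');s=snap('side')
tc=lambda u,v:(115+u/3.8-.37,125+v/3.8-.37)
sc=lambda u,v:(210+u/4.4-.39,120+v/4.4-.39)
J=np.array([[-.15,.215],[.105,.215],[-.15,-.115],[.105,-.115]])
T=[ray(t,*tc(*q),.012)[:2] for q in [(280,338),(342,22),(715,402),(757,85)]]
S=[ray(s,*sc(*q),.012)[:2] for q in [(122,240),(457,165),(280,575),(663,463)]]
def fit(J,W):
    jc,wc=J.mean(0),W.mean(0);a=J-jc;b=W-wc
    th=np.arctan2((a[:,0]*b[:,1]-a[:,1]*b[:,0]).sum(),(a*b).sum());c,d=np.cos(th),np.sin(th);M=np.array([[c,-d],[d,c]])
    return th,wc-M@jc,M,np.round(((a@M.T+wc)-W)*1e3,1).tolist()
for W in (T,S): f=fit(J,np.array(W));print(f[0],f[1],f[3])
for n,c in (('top',t),('side',s)):
    hsv=cv2.cvtColor(c['img'],cv2.COLOR_RGB2HSV);m=((hsv[:,:,2]>130)&(hsv[:,:,1]<60)).astype(np.uint8)
    k,l,st,ce=cv2.connectedComponentsWithStats(m)
    for i in range(1,k):
        p=ray(c,*ce[i],.02)
        if not(.3<p[0]<.85 and -.55<p[1]<.3) or st[i,4]<60:continue
        cn=cv2.findContours((l==i).astype(np.uint8),0,1)[0][0][:,0]
        W=np.array([ray(c,*u,.025 if st[i,4]<2000 else .012)[:2] for u in cn])
        rc=cv2.minAreaRect((W*1000).astype(np.float32))
        print(n,st[i].tolist(),np.round(p[:2],3),np.round(rc[0],0),np.round(rc[1],0),round(rc[2],1))
E
python3 b.py
```

```text
-0.12416976752906134 [0.57064548 0.00731509] [[-0.3, -1.1], [0.4, 0.9], [-1.1, 1.1], [0.9, -0.8]]
-0.12371285587519698 [0.57088352 0.0055878 ] [[-2.0, -0.2], [0.3, 0.4], [-0.2, 2.8], [1.9, -3.0]]
top [437, 80, 39, 34, 215] [ 0.832 -0.55 ] [ 830. -547.] [145.  15.] 47.6
top [297, 125, 31, 18, 280] [ 0.699 -0.112] [ 699. -111.] [93. 32.] 68.9
top [188, 129, 127, 103, 8452] [0.538 0.068] [558.  60.] [340. 268.] 82.7
top [265, 138, 51, 13, 149] [ 0.665 -0.049] [664. -48.] [149.  16.] 81.5
top [345, 156, 18, 22, 237] [ 0.601 -0.236] [ 600. -234.] [32. 67.] 66.0
top [383, 210, 16, 24, 244] [ 0.439 -0.341] [ 439. -339.] [66. 31.] 17.4
top [359, 257, 65, 15, 590] [ 0.317 -0.341] [ 318. -338.] [ 39. 181.] 1.4
side [237, 156, 124, 94, 4891] [0.526 0.04 ] [556.  61.] [337. 259.] 82.8
side [364, 204, 16, 24, 224] [ 0.701 -0.109] [ 700. -112.] [92. 30.] 69.0
side [355, 253, 27, 10, 227] [ 0.604 -0.231] [ 602. -233.] [30. 63.] 62.6
side [322, 303, 27, 24, 299] [ 0.441 -0.336] [ 440. -338.] [64. 28.] 16.8
side [266, 311, 52, 71, 754] [ 0.316 -0.361] [ 313. -353.] [ 38. 178.] 2.2
```

```bash
cat >> h.py <<'E'
TH=-.124;JO=np.array([.5707,.0065]);MJ=np.array([[np.cos(TH),-np.sin(TH)],[np.sin(TH),np.cos(TH)]])
def j2w(x,y): return JO+MJ@np.array([x,y])
def w2j(p): return MJ.T@(np.array(p)[:2]-JO)
E
python3 - <<'E'
from h import *
t=snap('top');s=snap('side')
tc=lambda u,v:(115+u/3.8-.37,125+v/3.8-.37)
sc=lambda u,v:(210+u/4.4-.39,120+v/4.4-.39)
for n,q,z in [('ear',(645,165),.092),('bar L end top near',(472,125),.05),('bar R near',(725,161),.05),('bolt top',(357,112),.088)]: print('top',n,np.round(w2j(ray(t,*tc(*q),z))*1e3,1))
for n,q,z in [('ear -y n',(440,328),.092),('ear -y f',(497,315),.092),('tab n',(430,303),.092),('tab f',(475,293),.092),('bar R near top',(547,432),.05),('bar R far top',(569,425),.05),('bolt top',(360,130),.088)]: print('side',n,np.round(w2j(ray(s,*sc(*q),z))*1e3,1))
st=r.sense();M=R.from_rotvec(st['eef_rot']).as_matrix();print(np.round(M,3))
cv2.imwrite('pics/j2.png',np.hstack([cv2.resize(t['img'][150:185,240:315,::-1],(400,187),interpolation=cv2.INTER_CUBIC),cv2.resize(t['img'][165:220,115:180,::-1],(400,338),interpolation=cv2.INTER_CUBIC)[:187]])) if 0 else None
b=cv2.resize(s['img'][125:180,210:270,::-1],(390,358),interpolation=cv2.INTER_CUBIC);a=cv2.resize(t['img'][165:220,118:178,::-1],(390,358),interpolation=cv2.INTER_CUBIC)
cv2.imwrite('pics/dial.png',np.hstack([a,b]))
E
```

```text
top ear [  3.4 -36.4]
top bar L end top near [26.3 97. ]
top bar R near [ 27.7 -95.4]
top bolt top [ 11.9 177.6]
side ear -y n [-15.1 -32.3]
side ear -y f [ 22.  -33.3]
side tab n [-11.8  -8.7]
side tab f [17.8 -9.6]
side bar R near top [ 28.4 -98.3]
side bar R far top [ 43.4 -97.4]
side bolt top [ 15.4 180. ]
[[-0.    -0.416 -0.909]
 [-0.    -0.909  0.416]
 [-1.     0.     0.   ]]
```

View pics/dial.png

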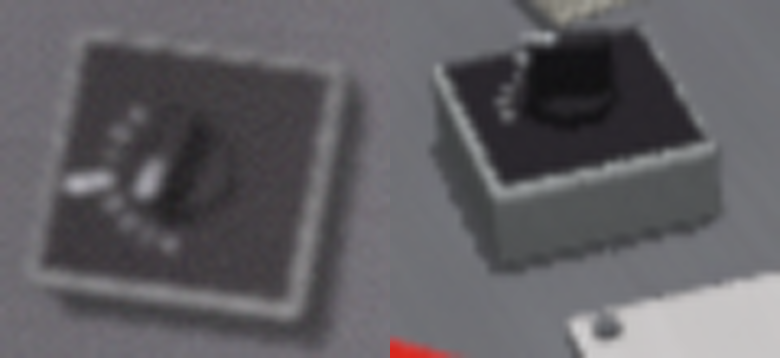

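```bash
cat >> h.py <<'E'
def tgt(p,z,ydir):
    """tool-frame shift (mm) and twist to TCP (p,z), pointing down, tool y along heading ydir (either way round)"""
    st=r.sense();M=R.from_rotvec(st['eef_rot']).as_matrix();best=None
    for k in (0,np.pi):
        y=np.array([np.cos(ydir+k),np.sin(ydir+k),0]);x=np.array([0,0,-1.]);N=np.c_[x,y,np.cross(x,y)]
        tw=R.from_matrix(M.T@N).as_rotvec()
        if best is None or np.linalg.norm(tw)<np.linalg.norm(best): best=tw
    d=M.T@(np.array([p[0],p[1],z])-st['tcp_pos'])
    print('shift',np.round(d*1e3,1),'twist',np.round(best,3),'q6',round(st['joint_positions'][5],2),'t',st['t']);return d
def tj(x,y,z): return tgt(j2w(x/1e3,y/1e3),z/1e3,TH+np.pi/2)
E
python3 -c "
from h import *
tj(3.4,-28.5,200)"
```

```text
shift [  31.3  407.8 -528.2] twist [-0.305  0.    -0.   ] q6 -0.26 t 0.4
```

>>> {"method": "move_arm", "body": {
  "gripper": [0.7,0.7,0.7,0.7,0.7,0.7,0.7,0.7],
  "translation": [
    [31,408,-528],
    [31,408,-528],
    [31,408,-528],
    [31,408,-528],
    [31,408,-528],
    [31,408,-528],
    [31,408,-528],
    [31,408,-528]
  ],
  "twist": [
    [-0.305,0,0],
    [-0.305,0,0],
    [-0.305,0,0],
    [-0.305,0,0],
    [-0.305,0,0],
    [-0.305,0,0],
    [-0.305,0,0],
    [-0.305,0,0]
  ],
  "grip_force": 40
}}

```text
t: 1.2
tcp_pos: [0.4464, 0.213, 0.2131]
eef_rot: [-2.158, 0.132, 2.157]
ft_force: [0.3, 1.4, 0.3]
grip_width: 0.0597
```

```bash
python3 -c "
from h import *
tj(3.4,-28.5,130)"
```

```text
shift [  83.1  218.2 -152.1] twist [ 0.001 -0.001  0.001] q6 0.67 t 1.2
```

>>> {"method": "move_arm", "body": {
  "gripper": [0.7,0.7,0.7,0.7,0.7,0.7,0.7,0.7],
  "translation": [
    [83,218,-152],
    [83,218,-152],
    [83,218,-152],
    [83,218,-152],
    [83,218,-152],
    [83,218,-152],
    [83,218,-152],
    [83,218,-152]
  ],
  "twist": [
    [0,0,0],
    [0,0,0],
    [0,0,0],
    [0,0,0],
    [0,0,0],
    [0,0,0],
    [0,0,0],
    [0,0,0]
  ]
}}

```text
t: 2.0
tcp_pos: [0.5696, -0.0209, 0.1294]
eef_rot: [-2.156, 0.135, 2.158]
ft_force: [-0.4, 0.1, -0.4]
grip_width: 0.0597
```

```bash
python3 -c "
from h import *
tj(3.4,-28.5,49)"
```

```text
shift [80.4  1.2 -1.1] twist [-0.001  0.001 -0.   ] q6 1.2 t 2.0
```

>>> {"method": "move_arm", "body": {
  "gripper": [0.7,0.7,0.7,0.7],
  "translation": [
    [40,1,-1],
    [80,1,-1],
    [80,1,-1],
    [80,1,-1]
  ],
  "twist": [
    [0,0,0],
    [0,0,0],
    [0,0,0],
    [0,0,0]
  ]
}}

```text
t: 2.4
tcp_pos: [0.5709, -0.0205, 0.0507]
eef_rot: [-2.159, 0.132, 2.159]
ft_force: [1.1, 0.6, 0.5]
grip_width: 0.0598
```

```bash
cat > look.py <<'E'
import sys
from h import *
t=snap('top');s=snap('side')
def crop(c,p,w,h):
    u,v=proj(c,[*p]).astype(int);x=max(0,min(560-w,u-w//2));y=max(0,min(420-h,v-h//2))
    return cv2.resize(c['img'][y:y+h,x:x+w,::-1],(400,400*h//w),interpolation=cv2.INTER_CUBIC)
p=[float(a) for a in sys.argv[2:5]];w=int(sys.argv[5])
cv2.imwrite('pics/'+sys.argv[1],np.hstack([crop(t,p,w,w),crop(s,p,w,w)]))
E
python3 look.py l1.png .57 -.02 .06 80
```

```text
(no output)
```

View pics/l1.png

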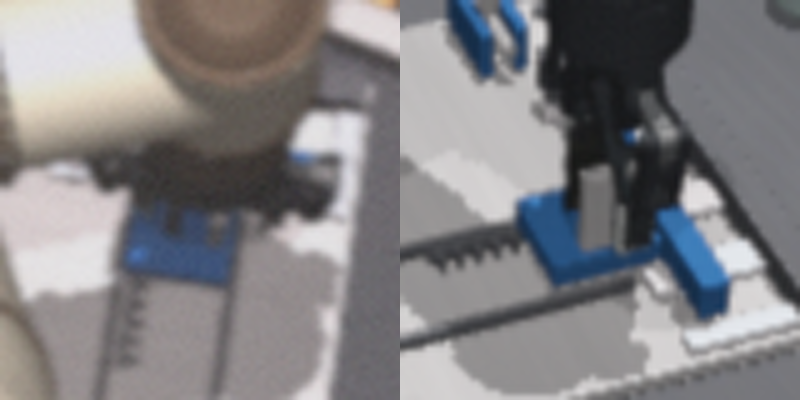

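The side view shows the finger beside the ear (~(635,200)) and the far finger beyond the tab, so I'll pinch now.

>>> {"method": "move_arm", "body": {
  "gripper": [0.2,0.2,0.2,0.2,0.2,0.2],
  "translation": [
    [1,0,0],
    [1,0,0],
    [1,0,0],
    [1,0,0],
    [1,0,0],
    [1,0,0]
  ],
  "twist": [
    [0,0,0],
    [0,0,0],
    [0,0,0],
    [0,0,0],
    [0,0,0],
    [0,0,0]
  ],
  "grip_force": 40
}}

```text
t: 3.1
tcp_pos: [0.5726, -0.0207, 0.0512]
eef_rot: [-2.163, 0.131, 2.151]
ft_force: [0.2, 2.8, 6.2]
grip_width: 0.0239
```

>>> {"method": "move_arm", "body": {
  "gripper": [0.2,0.2,0.2,0.2,0.2,0.2,0.2,0.2],
  "translation": [
    [0,0,6],
    [0,0,12],
    [0,0,20],
    [0,0,28],
    [0,0,36],
    [0,0,44],
    [0,0,52],
    [0,0,52]
  ],
  "twist": [
    [0,0,0],
    [0,0,0],
    [0,0,0],
    [0,0,0],
    [0,0,0],
    [0,0,0],
    [0,0,0],
    [0,0,0]
  ]
}}

```text
t: 3.9
tcp_pos: [0.5202, -0.0141, 0.0512]
eef_rot: [-2.163, 0.131, 2.151]
ft_force: [-1.1, 4.0, 9.6]
grip_width: 0.0242
```

```bash
python3 look.py l2.png .53 -.02 .06 80; python3 -c "
from h import *
print(w2j(r.sense()['tcp_pos']))"
```

```text
[-0.04718265 -0.02667308]
```

View pics/l2.png

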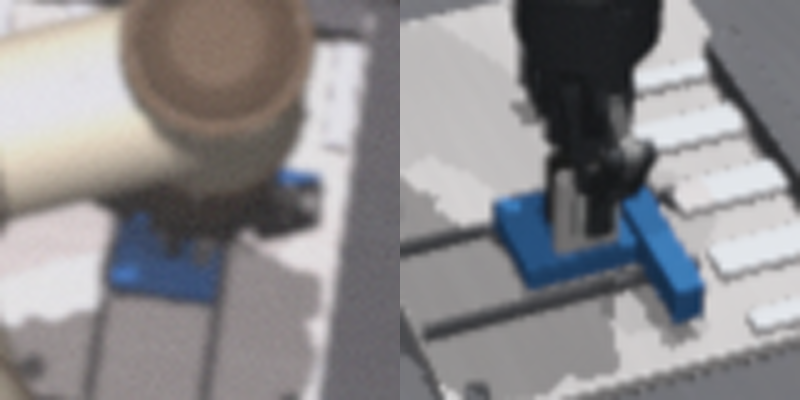

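The fence has moved back with the hand and the ribs are now uncovered. I'll keep sliding it to its end.

>>> {"method": "move_arm", "body": {
  "gripper": [0.2,0.2,0.2,0.2,0.2,0.2],
  "translation": [
    [0,0,5],
    [0,0,10],
    [0,0,15],
    [0,0,20],
    [0,0,22],
    [0,0,22]
  ],
  "twist": [
    [0,0,0],
    [0,0,0],
    [0,0,0],
    [0,0,0],
    [0,0,0],
    [0,0,0]
  ]
}}

```text
t: 4.6
tcp_pos: [0.4993, -0.0114, 0.0511]
eef_rot: [-2.164, 0.13, 2.15]
ft_force: [-0.2, 2.9, 8.9]
grip_width: 0.0244
```

>>> {"method": "move_arm", "body": {
  "gripper": [0.2,0.2,0.2,0.2],
  "translation": [
    [0,0,2],
    [0,0,4],
    [0,0,5],
    [0,0,5]
  ],
  "twist": [
    [0,0,0],
    [0,0,0],
    [0,0,0],
    [0,0,0]
  ]
}}

```text
t: 5.0
tcp_pos: [0.4948, -0.0108, 0.0511]
eef_rot: [-2.165, 0.13, 2.15]
ft_force: [0.8, 2.2, 8.7]
grip_width: 0.0241
```

Not yet at the end; continue in small steps.

>>> {"method": "move_arm", "body": {
  "gripper": [0.2,0.2,0.2,0.2,0.2],
  "translation": [
    [0,0,2],
    [0,0,3],
    [0,0,4],
    [0,0,5],
    [0,0,5]
  ],
  "twist": [
    [0,0,0],
    [0,0,0],
    [0,0,0],
    [0,0,0],
    [0,0,0]
  ]
}}

```text
t: 5.5
tcp_pos: [0.4906, -0.0103, 0.0511]
eef_rot: [-2.166, 0.13, 2.149]
ft_force: [3.4, -0.2, 6.3]
grip_width: 0.0236
```

```bash
cat > fence.py <<'E'
from h import *
print(w2j(r.sense()['tcp_pos']))
for n,z in (('side',.05),('top',.05)):
    c=snap(n);h=cv2.cvtColor(c['img'],cv2.COLOR_RGB2HSV)
    m=((abs(h[:,:,0].astype(int)-107)<12)&(h[:,:,1]>130)&(h[:,:,2]>60)).astype(np.uint8)
    k,l,st,ce=cv2.connectedComponentsWithStats(m)
    for i in range(1,k):
        v,u=np.nonzero(l==i);p=np.array([w2j(ray(c,a,b,z)) for a,b in zip(u,v)])*1e3
        if st[i,4]>40 and abs(p[:,0].mean())<160 and abs(p[:,1].mean())<220: print(n,st[i,4],'x max at y<-70:',p[p[:,1]<-70][:,0].max(initial=-999).round(1),'min/max',p.min(0).round(0),p.max(0).round(0))
E
python3 fence.py
```

```text
[-0.07741338 -0.02655076]
side 434 x max at y<-70: -36.4 min/max [-122. -115.] [-36.   0.]
```

The fence face is at jig x -36 mm, so the fence is fully back. Next I'll release and rise.

>>> {"method": "move_arm", "body": {
  "gripper": [0.7,0.7,0.7,0.7,0.7,0.7,0.7,0.7],
  "translation": [
    [0,0,0],
    [0,0,0],
    [0,0,0],
    [-40,0,0],
    [-80,0,0],
    [-120,0,0],
    [-120,0,0],
    [-120,0,0]
  ],
  "twist": [
    [0,0,0],
    [0,0,0],
    [0,0,0],
    [0,0,0],
    [0,0,0],
    [0,0,0],
    [0,0,0],
    [0,0,0]
  ]
}}

```text
t: 6.4
tcp_pos: [0.4867, -0.0113, 0.1692]
eef_rot: [-2.158, 0.134, 2.156]
ft_force: [-0.9, -0.0, -0.1]
grip_width: 0.0598
```

```bash
cat > blanks.py <<'E'
from h import *
for n in ('top','side'):
    c=snap(n);hsv=cv2.cvtColor(c['img'],cv2.COLOR_RGB2HSV);m=((hsv[:,:,2]>130)&(hsv[:,:,1]<60)).astype(np.uint8)
    k,l,st,ce=cv2.connectedComponentsWithStats(m)
    for i in range(1,k):
        p=ray(c,*ce[i],.02)
        if not(.35<p[0]<.8 and -.55<p[1]<-.1) or not 60<st[i,4]<450:continue
        cn=cv2.findContours((l==i).astype(np.uint8),0,1)[0][0][:,0]
        W=np.array([ray(c,*u,.025)[:2] for u in cn])
        rc=cv2.minAreaRect((W*1000).astype(np.float32));L=rc[2]+(90 if rc[1][0]<rc[1][1] else 0)
        print(n,st[i,4],np.round(rc[0],0),np.round(rc[1],0),'long axis deg',round((L+90)%180-90,1))
E
python3 fence.py; python3 blanks.py; python3 - <<'E'
from h import *
print(r.sense()['ft_force'],r.sense()['tcp_pos'])
print('A');tgt([.601,-.2335],.1,np.radians(65)); print('B');tgt([.4395,-.3385],.1,np.radians(107))
E
```

```text
[-0.08113875 -0.02802032]
side 575 x max at y<-70: -36.4 min/max [-122. -115.] [-36.  98.]
top 77 x max at y<-70: -999.0 min/max [-102.   -6.] [-61.  10.]
top 278 [ 699. -111.] [92. 33.] long axis deg 70.2
top 228 [ 600. -235.] [31. 66.] long axis deg -24.0
top 239 [ 439. -339.] [66. 31.] long axis deg 17.2
side 237 [ 700. -110.] [96. 30.] long axis deg 70.1
side 240 [ 602. -234.] [30. 64.] long axis deg -27.4
side 324 [ 439. -336.] [65. 32.] long axis deg 16.8
[ 0.79807136 -0.20374786 -0.04983212] [ 0.48608559 -0.01144077  0.16717725]
A
shift [  67.   206.  -141.8] twist [ 0.312  0.003 -0.002] q6 1.14 t 6.6
B
shift [ 67.6 330.2   5.5] twist [-0.421  0.004 -0.001] q6 1.14 t 6.6
```

>>> {"method": "move_arm", "body": {
  "gripper": [0.55,0.55,0.55,0.55,0.55,0.55,0.55,0.55],
  "translation": [
    [67,206,-144],
    [67,206,-144],
    [67,206,-144],
    [67,206,-144],
    [67,206,-144],
    [67,206,-144],
    [67,206,-144],
    [67,206,-144]
  ],
  "twist": [
    [0.312,0,0],
    [0.312,0,0],
    [0.312,0,0],
    [0.312,0,0],
    [0.312,0,0],
    [0.312,0,0],
    [0.312,0,0],
    [0.312,0,0]
  ]
}}

```text
t: 7.4
tcp_pos: [0.6038, -0.2326, 0.1009]
eef_rot: [-1.978, 0.438, 1.983]
ft_force: [-0.8, 0.2, 0.7]
grip_width: 0.0469
```

```bash
python3 - <<'E'
from h import *
print(r.sense()['tcp_pos']);tgt([.603,-.2328],.013,np.radians(65))
E
python3 look.py l3.png .6 -.235 .04 70
```

```text
[ 0.60383116 -0.23264123  0.10088569]
shift [87.9  0.5  0.5] twist [ 0.001  0.002 -0.   ] q6 1.25 t 7.4
```

View pics/l3.png

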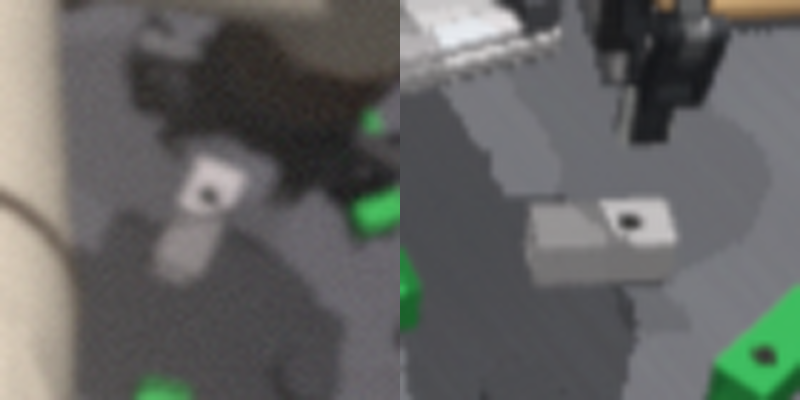

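The blank is intact at (600,235) in the side crop, with the open hand above it. Descend and grip.

>>> {"method": "move_arm", "body": {
  "gripper": [0.55,0.55,0.55,0.55,0.1,0.1,0.1,0.1],
  "translation": [
    [40,0,0],
    [75,0,0],
    [88,0,0],
    [88,0,0],
    [88,0,0],
    [88,0,0],
    [88,0,0],
    [88,0,0]
  ],
  "twist": [
    [0,0,0],
    [0,0,0],
    [0,0,0],
    [0,0,0],
    [0,0,0],
    [0,0,0],
    [0,0,0],
    [0,0,0]
  ],
  "grip_force": 60
}}

```text
t: 8.3
tcp_pos: [0.6064, -0.2334, 0.0164]
eef_rot: [-1.985, 0.438, 1.976]
ft_force: [-0.7, 2.8, 6.4]
grip_width: 0.023
```

>>> {"method": "move_arm", "body": {
  "gripper": [0.1,0.1,0.1,0.1],
  "translation": [
    [-20,0,0],
    [-50,0,0],
    [-80,0,0],
    [-80,0,0]
  ],
  "twist": [
    [0,0,0],
    [0,0,0],
    [0,0,0],
    [0,0,0]
  ]
}}

```text
t: 8.7
tcp_pos: [0.6079, -0.2342, 0.0994]
eef_rot: [-1.992, 0.438, 1.97]
ft_force: [1.1, -0.7, -0.3]
grip_width: 0.0235
```

```bash
python3 - <<'E'
from h import *
print(r.sense()['tcp_pos']);tj(40,-27,95)
E
```

```text
[ 0.60787158 -0.23417221  0.09939684]
shift [   3.9 -189.1   88.8] twist [-0.311 -0.011  0.   ] q6 1.25 t 8.7
```

>>> {"method": "move_arm", "body": {
  "gripper": [0.1,0.1,0.1,0.1,0.1,0.1,0.1,0.1],
  "translation": [
    [4,-189,86],
    [4,-189,86],
    [4,-189,86],
    [4,-189,86],
    [4,-189,86],
    [4,-189,86],
    [4,-189,86],
    [4,-189,86]
  ],
  "twist": [
    [-0.311,-0.011,0],
    [-0.311,-0.011,0],
    [-0.311,-0.011,0],
    [-0.311,-0.011,0],
    [-0.311,-0.011,0],
    [-0.311,-0.011,0],
    [-0.311,-0.011,0],
    [-0.311,-0.011,0]
  ]
}}

```text
t: 9.5
tcp_pos: [0.6062, -0.0272, 0.0895]
eef_rot: [-2.143, 0.134, 2.167]
ft_force: [0.0, 0.6, -1.0]
grip_width: 0.0229
```

```bash
python3 - <<'E'
from h import *
print(r.sense()['tcp_pos'],r.sense()['grip_width']);tj(45,-27,45)
E
```

```text
[ 0.60623927 -0.02716657  0.08949767] 0.022932192298900127
shift [44.4 -2.  -6.1] twist [-0.003  0.011  0.002] q6 1.23 t 9.5
```

>>> {"method": "move_arm", "body": {
  "gripper": [0.1,0.1,0.1,0.1,0.1,0.1],
  "translation": [
    [25,-2,-6],
    [45,-2,-6],
    [52,-2,-6],
    [57,-2,-6],
    [60,-2,-6],
    [60,-2,-6]
  ],
  "twist": [
    [0,0.011,0],
    [0,0.011,0],
    [0,0.011,0],
    [0,0.011,0],
    [0,0.011,0],
    [0,0.011,0]
  ]
}}

```text
t: 10.1
tcp_pos: [0.6122, -0.0246, 0.0298]
eef_rot: [-2.156, 0.133, 2.155]
ft_force: [0.2, 0.9, -2.0]
grip_width: 0.023
```

```bash
python3 look.py l4.png .615 -.03 .03 60;python3 -c "
from h import *
print(w2j(r.sense()['tcp_pos']))"
```

```text
[ 0.04530193 -0.02541355]
```

View pics/l4.png

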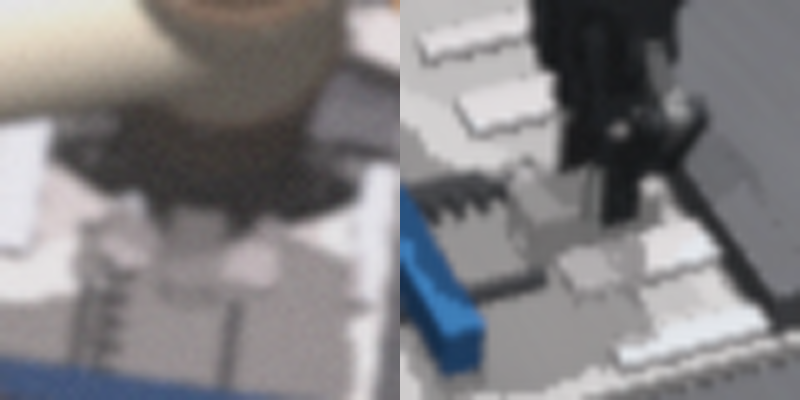

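The blank hangs in lane 1 between the ribs (side crop ~(545,205)). I'll shift 1.5 mm and set it down.

>>> {"method": "move_arm", "body": {
  "gripper": [0.1,0.1,0.1],
  "translation": [
    [1,1.5,0],
    [2,1.5,0],
    [2.5,1.5,0]
  ],
  "twist": [
    [0,0,0],
    [0,0,0],
    [0,0,0]
  ]
}}

```text
t: 10.5
tcp_pos: [0.6121, -0.0258, 0.0284]
eef_rot: [-2.157, 0.133, 2.156]
ft_force: [-2.8, 0.4, 8.2]
grip_width: 0.0228
```

>>> {"method": "move_arm", "body": {
  "gripper": [0.5,0.5,0.5,0.5,0.5,0.5,0.5,0.5],
  "translation": [
    [0,0,0],
    [0,0,0],
    [-3,0,0],
    [-20,0,0],
    [-60,0,0],
    [-100,0,0],
    [-110,0,0],
    [-110,0,0]
  ],
  "twist": [
    [0,0,0],
    [0,0,0],
    [0,0,0],
    [0,0,0],
    [0,0,0],
    [0,0,0],
    [0,0,0],
    [0,0,0]
  ]
}}

```text
t: 11.3
tcp_pos: [0.6131, -0.0256, 0.1396]
eef_rot: [-2.161, 0.131, 2.15]
ft_force: [-0.1, -0.1, -0.2]
grip_width: 0.0427
```

```bash
python3 - <<'E'
from h import *
tgt([.441,-.3370],.1,np.radians(107))
E
python3 blanks.py
```

```text
shift [ 37.9 330.5 132.2] twist [-0.421 -0.006  0.002] q6 1.23 t 11.3
top 197 [ 695. -120.] [73. 29.] long axis deg 68.9
top 222 [ 438. -339.] [65. 29.] long axis deg 17.4
side 254 [ 702. -103.] [112.  32.] long axis deg 72.1
side 335 [ 438. -332.] [65. 42.] long axis deg 16.8
```

>>> {"method": "move_arm", "body": {
  "gripper": [0.55,0.55,0.55,0.55,0.55,0.55,0.55,0.55],
  "translation": [
    [38,331,132],
    [38,331,132],
    [38,331,132],
    [38,331,132],
    [38,331,132],
    [38,331,132],
    [38,331,132],
    [38,331,132]
  ],
  "twist": [
    [-0.421,0,0],
    [-0.421,0,0],
    [-0.421,0,0],
    [-0.421,0,0],
    [-0.421,0,0],
    [-0.421,0,0],
    [-0.421,0,0],
    [-0.421,0,0]
  ]
}}

```text
t: 12.2
tcp_pos: [0.4352, -0.3403, 0.0955]
eef_rot: [2.062, 0.308, -2.073]
ft_force: [-0.2, 0.9, -1.0]
grip_width: 0.0469
```

>>> {"method": "move_arm", "body": {
  "gripper": [0.55,0.55],
  "translation": [
    [0,0,0],
    [0,0,0]
  ],
  "twist": [
    [0,0,0],
    [0,0,0]
  ]
}}

```text
t: 12.4
tcp_pos: [0.4394, -0.3372, 0.0975]
eef_rot: [2.062, 0.311, -2.064]
ft_force: [-0.5, -0.0, -0.6]
grip_width: 0.0467
```

```bash
python3 - <<'E'
from h import *
tgt([.441,-.3370],.013,np.radians(107))
E
python3 blanks.py;python3 look.py l5.png .5 -.21 .04 200
```

```text
shift [84.5  0.5 -1.6] twist [-0.001  0.001  0.003] q6 2.23 t 12.4
top 257 [ 698. -111.] [90. 29.] long axis deg 68.9
side 100 [ 695. -131.] [56. 24.] long axis deg 54.7
side 256 [ 440. -337.] [61. 28.] long axis deg 14.6
```

View pics/l5.png

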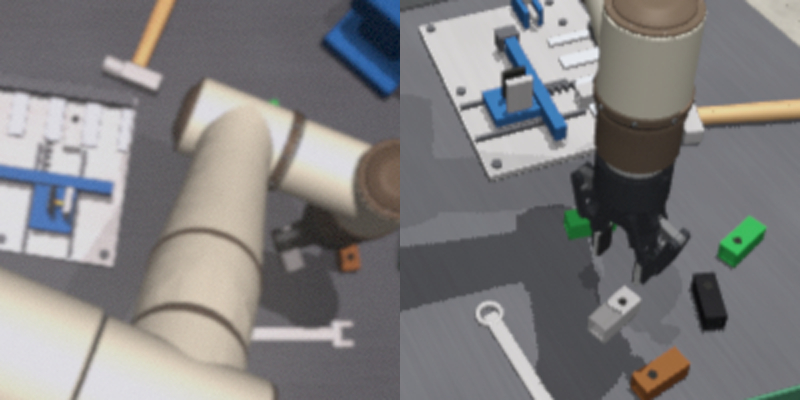

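The second blank is still in place under the hand (side crop (615,312)), and the first one lies in lane 1 (top crop (77,120)). Grip the second.

>>> {"method": "move_arm", "body": {
  "gripper": [0.55,0.55,0.55,0.55,0.1,0.1,0.1,0.1],
  "translation": [
    [40,0.5,-1.5],
    [72,0.5,-1.5],
    [84,0.5,-1.5],
    [84,0.5,-1.5],
    [84,0.5,-1.5],
    [84,0.5,-1.5],
    [84,0.5,-1.5],
    [84,0.5,-1.5]
  ],
  "twist": [
    [0,0,0],
    [0,0,0],
    [0,0,0],
    [0,0,0],
    [0,0,0],
    [0,0,0],
    [0,0,0],
    [0,0,0]
  ]
}}

```text
t: 13.4
tcp_pos: [0.4426, -0.3382, 0.0165]
eef_rot: [2.066, 0.308, -2.058]
ft_force: [0.8, 2.8, 5.8]
grip_width: 0.023
```

>>> {"method": "move_arm", "body": {
  "gripper": [0.1,0.1,0.1,0.1],
  "translation": [
    [-20,0,0],
    [-50,0,0],
    [-90,0,0],
    [-90,0,0]
  ],
  "twist": [
    [0,0,0],
    [0,0,0],
    [0,0,0],
    [0,0,0]
  ]
}}

```text
t: 13.8
tcp_pos: [0.4446, -0.3398, 0.1104]
eef_rot: [2.07, 0.302, -2.048]
ft_force: [1.1, -0.6, -1.1]
grip_width: 0.0233
```

```bash
python3 - <<'E'
from h import *
tj(45,27,105)
E
```

```text
shift [   5.9 -300.4 -274.1] twist [ 0.421 -0.011 -0.005] q6 2.23 t 13.8
```

>>> {"method": "move_arm", "body": {
  "gripper": [0.1,0.1,0.1,0.1,0.1,0.1,0.1,0.1],
  "translation": [
    [6,-300,-274],
    [6,-300,-274],
    [6,-300,-274],
    [6,-300,-274],
    [6,-300,-274],
    [6,-300,-274],
    [6,-300,-274],
    [6,-300,-274]
  ],
  "twist": [
    [0.421,0,0],
    [0.421,0,0],
    [0.421,0,0],
    [0.421,0,0],
    [0.421,0,0],
    [0.421,0,0],
    [0.421,0,0],
    [0.421,0,0]
  ]
}}

```text
t: 14.6
tcp_pos: [0.607, 0.0123, 0.0991]
eef_rot: [-2.156, 0.133, 2.156]
ft_force: [1.2, -0.6, -0.7]
grip_width: 0.0232
```

>>> {"method": "move_arm", "body": {
  "gripper": [0.1,0.1,0.1],
  "translation": [
    [0,0,0],
    [0,0,0],
    [0,0,0]
  ],
  "twist": [
    [0,0,0],
    [0,0,0],
    [0,0,0]
  ]
}}

```text
t: 14.9
tcp_pos: [0.6059, 0.0097, 0.0989]
eef_rot: [-2.154, 0.134, 2.158]
ft_force: [-0.3, -0.3, -1.8]
grip_width: 0.0234
```

```bash
python3 - <<'E'
from h import *
tj(45,27,32)
E
```

```text
shift [ 66.9 -19.4 -10.5] twist [-0.002  0.002  0.001] q6 1.16 t 14.9
```

>>> {"method": "move_arm", "body": {
  "gripper": [0.1,0.1,0.1,0.1,0.1,0.1],
  "translation": [
    [0,-19.5,-10.5],
    [20,-19.5,-10.5],
    [40,-19.5,-10.5],
    [58,-19.5,-10.5],
    [66,-19.5,-10.5],
    [66,-19.5,-10.5]
  ],
  "twist": [
    [0,0,0],
    [0,0,0],
    [0,0,0],
    [0,0,0],
    [0,0,0],
    [0,0,0]
  ]
}}

```text
t: 15.5
tcp_pos: [0.6183, 0.0267, 0.0362]
eef_rot: [-2.154, 0.136, 2.159]
ft_force: [-6.7, 1.2, 13.2]
grip_width: 0.023
```

```bash
python3 - <<'E'
from h import *
tj(45,27,28)
E
python3 look.py l6.png .625 .02 .03 60
```

```text
shift [ 8.2 -1.1 -0.3] twist [-0.002  0.003 -0.   ] q6 1.14 t 15.5
```

View pics/l6.png

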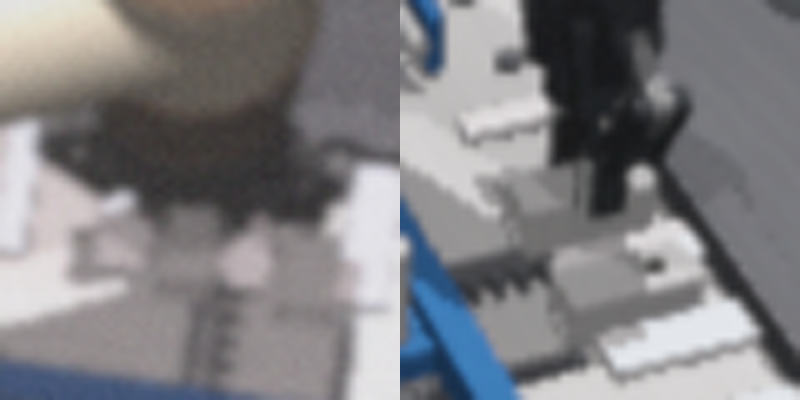

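The blank rests on a rib top: 13 N with its underside at about 20 mm. I'll lift, shift 2.5 mm towards jig +y and lower again.

>>> {"method": "move_arm", "body": {
  "gripper": [0.1,0.1,0.1,0.1,0.1,0.1],
  "translation": [
    [-6,0,0],
    [-6,-2.5,0],
    [-3,-2.5,0],
    [1,-2.5,0],
    [4,-2.5,0],
    [4,-2.5,0]
  ],
  "twist": [
    [0,0,0],
    [0,0,0],
    [0,0,0],
    [0,0,0],
    [0,0,0],
    [0,0,0]
  ]
}}

```text
t: 16.2
tcp_pos: [0.6199, 0.031, 0.0288]
eef_rot: [-2.155, 0.133, 2.157]
ft_force: [-0.3, 0.2, -1.1]
grip_width: 0.0228
```

```bash
python3 - <<'E'
from h import *
tj(45,27,28)
E
```

```text
shift [0.8 3.4 0.7] twist [-0.001  0.001  0.001] q6 1.14 t 16.2
```

It dropped into the lane. Set down and release.

>>> {"method": "move_arm", "body": {
  "gripper": [0.1,0.1,0.5,0.5,0.5,0.5,0.5,0.5],
  "translation": [
    [1,0,0],
    [1,0,0],
    [1,0,0],
    [0,0,0],
    [-3,0,0],
    [-20,0,0],
    [-60,0,0],
    [-100,0,0]
  ],
  "twist": [
    [0,0,0],
    [0,0,0],
    [0,0,0],
    [0,0,0],
    [0,0,0],
    [0,0,0],
    [0,0,0],
    [0,0,0]
  ]
}}

```text
t: 17.0
tcp_pos: [0.6197, 0.0307, 0.1302]
eef_rot: [-2.155, 0.134, 2.158]
ft_force: [0.3, -0.1, 0.5]
grip_width: 0.0429
```

```bash
python3 - <<'E'
from h import *
tj(-78,-27.5,150)
E
```

```text
shift [-19.6  57.6 123.6] twist [-0.001  0.001  0.001] q6 1.14 t 17.0
```

>>> {"method": "move_arm", "body": {
  "gripper": [0.7,0.7,0.7,0.7,0.7,0.7],
  "translation": [
    [-20,20,42],
    [-20,58,124],
    [-20,58,124],
    [-20,58,124],
    [-20,58,124],
    [-20,58,124]
  ],
  "twist": [
    [0,0,0],
    [0,0,0],
    [0,0,0],
    [0,0,0],
    [0,0,0],
    [0,0,0]
  ]
}}

```text
t: 17.6
tcp_pos: [0.4912, -0.0109, 0.1501]
eef_rot: [-2.159, 0.132, 2.154]
ft_force: [-0.2, -0.3, -0.2]
grip_width: 0.06
```

```bash
python3 - <<'E'
from h import *
tj(-78,-27.5,49)
E
python3 look.py l7.png .57 0 .03 110
```

```text
shift [101.1   0.6   1.5] twist [-0.    -0.002  0.002] q6 1.14 t 17.6
```

View pics/l7.png

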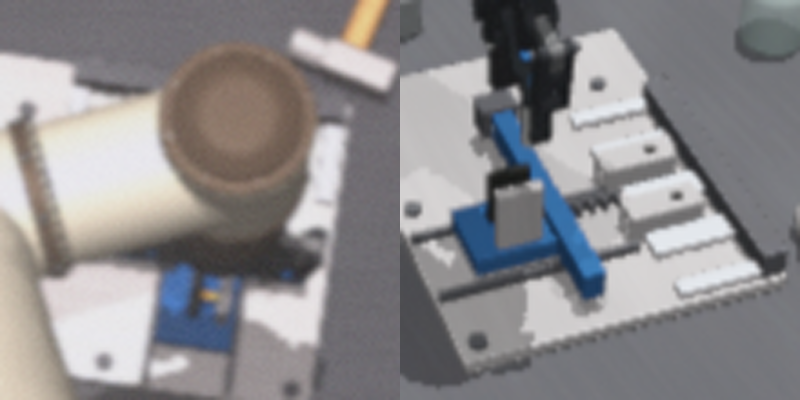

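Both blanks lie in lanes 1 and 2 (side crop (640,165), (662,207)) and the fence is back. Pinch it again.

>>> {"method": "move_arm", "body": {
  "gripper": [0.7,0.7,0.7,0.7,0.2,0.2,0.2,0.2],
  "translation": [
    [40,0.5,1.5],
    [80,0.5,1.5],
    [100,0.5,1.5],
    [100,0.5,1.5],
    [100,0.5,1.5],
    [100,0.5,1.5],
    [100,0.5,1.5],
    [100,0.5,1.5]
  ],
  "twist": [
    [0,0,0],
    [0,0,0],
    [0,0,0],
    [0,0,0],
    [0,0,0],
    [0,0,0],
    [0,0,0],
    [0,0,0]
  ],
  "grip_force": 40
}}

```text
t: 18.5
tcp_pos: [0.4908, -0.0104, 0.0514]
eef_rot: [-2.163, 0.129, 2.149]
ft_force: [1.1, 4.4, 5.3]
grip_width: 0.024
```

>>> {"method": "move_arm", "body": {
  "gripper": [0.2,0.2,0.2,0.2,0.2,0.2,0.2,0.2],
  "translation": [
    [0,0,0],
    [0,0,-5],
    [0,0,-11],
    [0,0,-18],
    [0,0,-25],
    [0,0,-31],
    [0,0,-36],
    [0,0,-36]
  ],
  "twist": [
    [0,0,0],
    [0,0,0],
    [0,0,0],
    [0,0,0],
    [0,0,0],
    [0,0,0],
    [0,0,0],
    [0,0,0]
  ]
}}

```text
t: 19.3
tcp_pos: [0.5269, -0.0149, 0.0514]
eef_rot: [-2.163, 0.13, 2.149]
ft_force: [2.1, 3.8, 5.2]
grip_width: 0.024
```

```bash
python3 fence.py
```

```text
[-0.04081014 -0.02666947]
side 431 x max at y<-70: 1.1 min/max [ -87. -115.] [1. 0.]
```

>>> {"method": "move_arm", "body": {
  "gripper": [0.2,0.2,0.2,0.2,0.2,0.2],
  "translation": [
    [0,0,-4],
    [0,0,-8],
    [0,0,-12],
    [0,0,-16],
    [0,0,-20],
    [0,0,-20]
  ],
  "twist": [
    [0,0,0],
    [0,0,0],
    [0,0,0],
    [0,0,0],
    [0,0,0],
    [0,0,0]
  ]
}}

```text
t: 20.0
tcp_pos: [0.5457, -0.0174, 0.0514]
eef_rot: [-2.161, 0.13, 2.151]
ft_force: [-0.8, 5.5, 6.4]
grip_width: 0.0235
```

>>> {"method": "move_arm", "body": {
  "gripper": [0.2,0.2,0.2,0.2],
  "translation": [
    [0,0,-1],
    [0,0,-2],
    [0,0,-3],
    [0,0,-3]
  ],
  "twist": [
    [0,0,0],
    [0,0,0],
    [0,0,0],
    [0,0,0]
  ]
}}

```text
t: 20.4
tcp_pos: [0.5481, -0.0176, 0.0515]
eef_rot: [-2.16, 0.13, 2.152]
ft_force: [-2.3, 7.2, 7.7]
grip_width: 0.024
```

```bash
python3 fence.py
```

```text
[-0.01944361 -0.02675473]
side 76 x max at y<-70: -999.0 min/max [-14. 114.] [  4. 204.]
side 421 x max at y<-70: 20.9 min/max [ -65. -114.] [22.  0.]
```

>>> {"method": "move_arm", "body": {
  "gripper": [0.2,0.2,0.2,0.2],
  "translation": [
    [0,0,-1],
    [0,0,-2],
    [0,0,-3],
    [0,0,-3]
  ],
  "twist": [
    [0,0,0],
    [0,0,0],
    [0,0,0],
    [0,0,0]
  ]
}}

```text
t: 20.9
tcp_pos: [0.5495, -0.0179, 0.0514]
eef_rot: [-2.157, 0.131, 2.155]
ft_force: [-5.9, 7.8, 10.7]
grip_width: 0.024
```

>>> {"method": "move_arm", "body": {
  "gripper": [0.2,0.2],
  "translation": [
    [0,0,-1],
    [0,0,-1]
  ],
  "twist": [
    [0,0,0],
    [0,0,0]
  ]
}}

```text
t: 21.1
tcp_pos: [0.5495, -0.0179, 0.0514]
eef_rot: [-2.155, 0.131, 2.157]
ft_force: [-8.6, 8.4, 13.7]
grip_width: 0.0242
```

```bash
python3 fence.py
```

```text
[-0.01804673 -0.02681056]
side 76 x max at y<-70: -999.0 min/max [-13. 114.] [  4. 204.]
side 417 x max at y<-70: 22.5 min/max [ -64. -114.] [24.  0.]
```

The TCP has stopped, the push force is rising and the face reads at x≈24: the fence is snug. Let the tab spring out and rise.

>>> {"method": "move_arm", "body": {
  "gripper": [0.7,0.7,0.7,0.7,0.7,0.7,0.7,0.7],
  "translation": [
    [0,0,0],
    [0,0,0],
    [0,0,0],
    [0,0,0],
    [-40,0,0],
    [-80,0,0],
    [-110,0,0],
    [-110,0,0]
  ],
  "twist": [
    [0,0,0],
    [0,0,0],
    [0,0,0],
    [0,0,0],
    [0,0,0],
    [0,0,0],
    [0,0,0],
    [0,0,0]
  ]
}}

```text
t: 22.0
tcp_pos: [0.5537, -0.0196, 0.1645]
eef_rot: [-2.167, 0.131, 2.144]
ft_force: [0.2, 0.3, 0.3]
grip_width: 0.06
```

```bash
python3 fence.py;python3 - <<'E'
from h import *
tj(13.5,215,130)
E
```

```text
[-0.01365198 -0.02796134]
side 76 x max at y<-70: -999.0 min/max [-13. 114.] [  4. 204.]
side 118 x max at y<-70: -999.0 min/max [-0. 16.] [24. 99.]
side 441 x max at y<-70: 22.5 min/max [ -64. -114.] [24.  2.]
top 70 x max at y<-70: -999.0 min/max [ 9. 19.] [19. 88.]
top 62 x max at y<-70: -999.0 min/max [-35.  -3.] [ 3. 11.]
shift [  30.6 -243.4  -29.7] twist [-0.002 -0.001  0.002] q6 1.19 t 22.1
```

>>> {"method": "move_arm", "body": {
  "gripper": [0.5,0.5,0.5,0.5,0.5,0.5,0.5,0.5],
  "translation": [
    [30,-207,-28],
    [30,-207,-28],
    [30,-207,-28],
    [30,-207,-28],
    [30,-207,-28],
    [30,-207,-28],
    [30,-207,-28],
    [30,-207,-28]
  ],
  "twist": [
    [0,0,0],
    [0,0,0],
    [0,0,0],
    [0,0,0],
    [0,0,0],
    [0,0,0],
    [0,0,0],
    [0,0,0]
  ]
}}

```text
t: 22.9
tcp_pos: [0.6038, 0.1808, 0.1296]
eef_rot: [-2.155, 0.135, 2.156]
ft_force: [0.5, 0.2, 0.7]
grip_width: 0.0427
```

```bash
python3 - <<'E'
from h import *
tj(13.5,179,60)
E
python3 look.py l8.png .6 .12 .06 110
```

```text
shift [69.6 -1.9 -2.2] twist [-0.003  0.001  0.001] q6 0.9 t 22.9
```

View pics/l8.png

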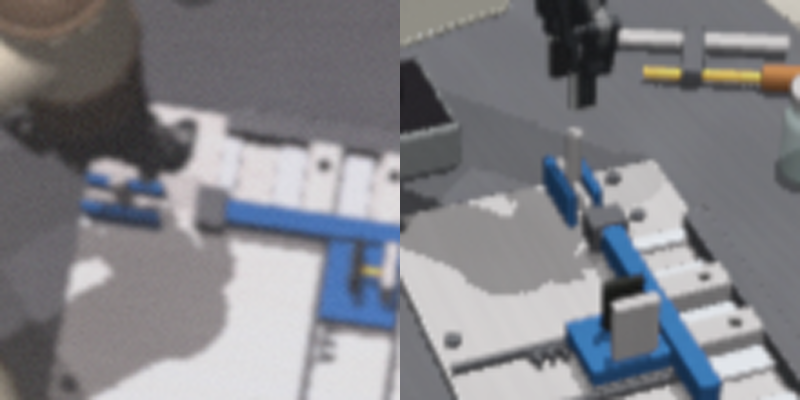

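The fence is snug on both blanks with the tab out, and the hand is above the bolt handle (side crop (573,145)). Next: descend and grip the handle.

>>> {"method": "move_arm", "body": {
  "gripper": [0.5,0.5,0.5,0.5,0.0,0.0,0.0,0.0],
  "translation": [
    [35,-2,-2],
    [60,-2,-2],
    [69,-2,-2],
    [69,-2,-2],
    [69,-2,-2],
    [69,-2,-2],
    [69,-2,-2],
    [69,-2,-2]
  ],
  "twist": [
    [0,0,0],
    [0,0,0],
    [0,0,0],
    [0,0,0],
    [0,0,0],
    [0,0,0],
    [0,0,0],
    [0,0,0]
  ],
  "grip_force": 25
}}

```text
t: 23.8
tcp_pos: [0.6077, 0.1848, 0.0626]
eef_rot: [-2.159, 0.131, 2.152]
ft_force: [0.3, -0.5, 4.4]
grip_width: 0.0128
```

>>> {"method": "move_arm", "body": {
  "gripper": [0,0,0,0,0,0,0,0],
  "translation": [
    [0,5,0],
    [0,11,0],
    [0,17,0],
    [0,23,0],
    [0,29,0],
    [0,34,0],
    [0,37,0],
    [0,37,0]
  ],
  "twist": [
    [0,0,0],
    [0,0,0],
    [0,0,0],
    [0,0,0],
    [0,0,0],
    [0,0,0],
    [0,0,0],
    [0,0,0]
  ]
}}

```text
t: 24.6
tcp_pos: [0.6031, 0.148, 0.0626]
eef_rot: [-2.159, 0.131, 2.152]
ft_force: [-1.5, -0.6, 7.2]
grip_width: 0.0131
```

```bash
python3 -c "
from h import *
print(w2j(r.sense()['tcp_pos']))"
```

```text
[0.01462914 0.14446734]
```

>>> {"method": "move_arm", "body": {
  "gripper": [0,0,0,0,0],
  "translation": [
    [0,2,0],
    [0,4,0],
    [0,6,0],
    [0,7,0],
    [0,7,0]
  ],
  "twist": [
    [0,0,0],
    [0,0,0],
    [0,0,0],
    [0,0,0],
    [0,0,0]
  ]
}}

```text
t: 25.1
tcp_pos: [0.6031, 0.1464, 0.0627]
eef_rot: [-2.161, 0.121, 2.145]
ft_force: [-2.2, 14.9, 4.2]
grip_width: 0.0131
```

```bash
python3 -c "
from h import *
print(w2j(r.sense()['tcp_pos']))"; python3 fence.py
```

```text
[0.01484036 0.14281601]
[0.01484036 0.14281601]
side 79 x max at y<-70: -999.0 min/max [-13. 114.] [  5. 204.]
side 119 x max at y<-70: -999.0 min/max [-1. 16.] [24. 98.]
side 447 x max at y<-70: 22.5 min/max [ -64. -114.] [24.  2.]
top 478 x max at y<-70: 19.9 min/max [-58. -91.] [20. 95.]
```

>>> {"method": "move_arm", "body": {
  "gripper": [0.4,0.4,0.4,0.4,0.4,0.4,0.4,0.4],
  "translation": [
    [0,-4,0],
    [0,-4,0],
    [0,-4,0],
    [-40,-4,0],
    [-80,-4,0],
    [-120,-4,0],
    [-120,-4,0],
    [-120,-4,0]
  ],
  "twist": [
    [0,0,0],
    [0,0,0],
    [0,0,0],
    [0,0,0],
    [0,0,0],
    [0,0,0],
    [0,0,0],
    [0,0,0]
  ]
}}

```text
t: 26.0
tcp_pos: [0.6017, 0.1439, 0.1816]
eef_rot: [-2.157, 0.133, 2.153]
ft_force: [-0.8, 0.5, -1.7]
grip_width: 0.0344
```

```bash
cat > dial.py <<'E'
from h import *
from scipy.optimize import least_squares
t=snap('top');tc=lambda u,v:(118+u/6.5-.42,165+v/6.5-.42)
C=np.array([ray(t,*tc(*q),.045)[:2] for q in [(80,40),(345,70),(297,315),(40,275)]])
rc=cv2.minAreaRect((C*1000).astype(np.float32));print('box',rc,np.round(C.mean(0),4))
P=np.array([ray(t,*tc(*q),.045)[:2] for q in [(137,113),(125,130),(115,150),(112,207),(127,225),(147,237),(170,245)]])
f=least_squares(lambda x:np.hypot(*(P-x[:2]).T)-x[2],[*C.mean(0),.03]);print('circle',f.x,'res',np.abs(f.fun).max())
c=f.x[:2]
ang=lambda p,c:np.arctan2(*(p-c)[::-1])
for c in (f.x[:2],C.mean(0)):
    print('marks heading',[round(np.degrees(ang(p,c))%360,0) for p in P],'long',np.degrees(ang(ray(t,*tc(88,184),.045)[:2],c))%360)
for z in (.055,.085): print('pointer blob',z,ray(t,*tc(148,180),z)[:2],'pt ends',[ray(t,*tc(*q),z)[:2].round(4) for q in [(195,125),(185,205)]])
print(r.sense()['tcp_pos'])
E
python3 dial.py; python3 look.py l9.png .51 .32 .06 70
```

```text
box ((501.98809814453125, 353.87750244140625), (116.386962890625, 110.02259826660156), 85.01891326904297) [0.5032 0.3546]
circle [0.50418414 0.35751997 0.03288933] res 0.001166930209753142
marks heading [np.float64(41.0), np.float64(56.0), np.float64(74.0), np.float64(119.0), np.float64(137.0), np.float64(155.0), np.float64(174.0)] long 99.18034706261322
marks heading [np.float64(44.0), np.float64(58.0), np.float64(74.0), np.float64(115.0), np.float64(132.0), np.float64(150.0), np.float64(168.0)] long 97.37088741648907
pointer blob 0.055 [0.49787762 0.369999  ] pt ends [array([0.5228, 0.3518]), array([0.4873, 0.3534])]
pointer blob 0.085 [0.49124152 0.36175411] pt ends [array([0.5155, 0.3439]), array([0.4809, 0.3455])]
[0.60089694 0.14366236 0.18003682]
```

View pics/l9.png

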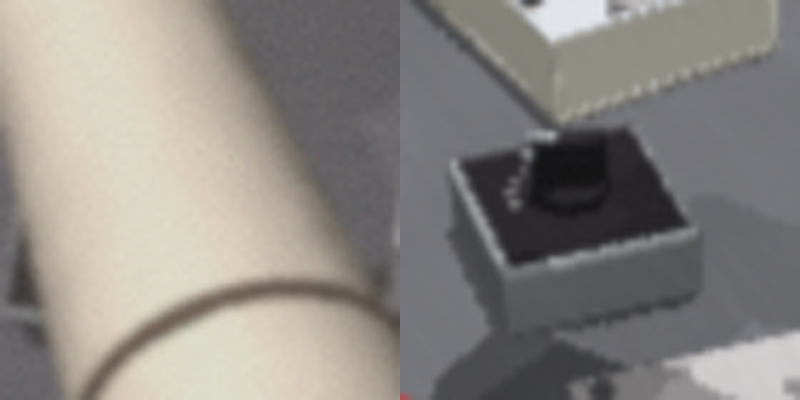

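```bash
python3 - <<'E'
from h import *
tgt([.5037,.356],.130,np.radians(65))
E
```

```text
shift [  49.3 -198.5  122.6] twist [ 0.311  0.003 -0.001] q6 0.95 t 26.15
```

>>> {"method": "move_arm", "body": {
  "gripper": [0.5,0.5,0.5,0.5,0.5,0.5,0.5,0.5],
  "translation": [
    [49,-198.5,122.5],
    [49,-198.5,122.5],
    [49,-198.5,122.5],
    [49,-198.5,122.5],
    [49,-198.5,122.5],
    [49,-198.5,122.5],
    [49,-198.5,122.5],
    [49,-198.5,122.5]
  ],
  "twist": [
    [0.311,0,0],
    [0.311,0,0],
    [0.311,0,0],
    [0.311,0,0],
    [0.311,0,0],
    [0.311,0,0],
    [0.311,0,0],
    [0.311,0,0]
  ]
}}

```text
t: 26.95
tcp_pos: [0.5048, 0.3558, 0.1313]
eef_rot: [-1.979, 0.439, 1.981]
ft_force: [0.7, 0.1, -0.7]
grip_width: 0.0424
```

```bash
python3 - <<'E'
from h import *
tgt([.5037,.356],.058,np.radians(65))
E
```

```text
shift [73.3  0.3  1.1] twist [-0.     0.001 -0.   ] q6 0.26 t 26.95
```

>>> {"method": "move_arm", "body": {
  "gripper": [0.5,0.5,0.5,0.5,0.5],
  "translation": [
    [30,0,1],
    [55,0,1],
    [67,0,1],
    [73,0,1],
    [73,0,1]
  ],
  "twist": [
    [0,0,0],
    [0,0,0],
    [0,0,0],
    [0,0,0],
    [0,0,0]
  ]
}}

```text
t: 27.45
tcp_pos: [0.5044, 0.3567, 0.0589]
eef_rot: [-1.979, 0.438, 1.979]
ft_force: [0.2, -0.1, 0.3]
grip_width: 0.0426
```

```bash
python3 look.py l10.png .504 .356 .07 56
```

```text
(no output)
```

View pics/l10.png

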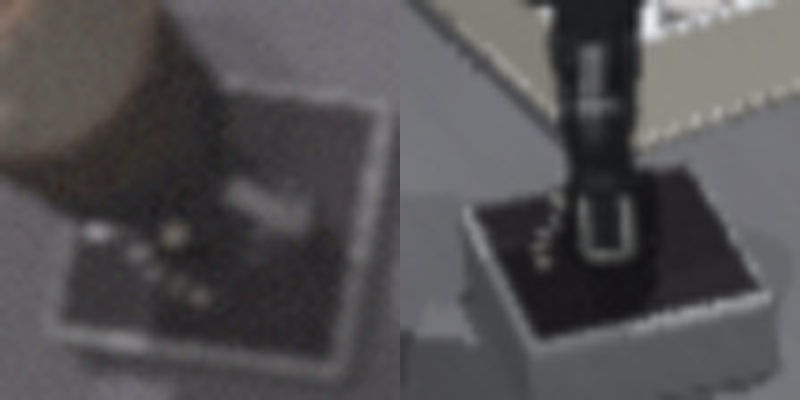

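The fingers straddle the knob, with the pointer blob at (175,235) in the top crop. Close on the bar.

>>> {"method": "move_arm", "body": {
  "gripper": [0,0,0,0,0,0],
  "translation": [
    [0,0,0],
    [0,0,0],
    [0,0,0],
    [0,0,0],
    [0,0,0],
    [0,0,0]
  ],
  "twist": [
    [0,0,0],
    [0,0,0],
    [0,0,0],
    [0,0,0],
    [0,0,0],
    [0,0,0]
  ],
  "grip_force": 30
}}

```text
t: 28.15
tcp_pos: [0.5051, 0.3589, 0.0605]
eef_rot: [-1.981, 0.432, 1.976]
ft_force: [2.5, 3.1, 4.8]
grip_width: 0.0135
```

```bash
python3 - <<'E'
from h import *
s=r.sense();M=R.from_rotvec(s['eef_rot']).as_matrix();print(M[:,1],np.degrees(np.arctan2(M[1,1],M[0,1]))%180,s['wrist_torque'],s['ft_force'],s['tcp_pos'])
tgt([.5037,.356],.058,np.radians(9.5))
E
```

```text
[-0.42130326 -0.90690078 -0.00587624] 65.08264538574844 [ 1.02690363 -0.56088343 -0.01900583] [2.45418416 3.07766923 4.80951607] [0.50512427 0.35885041 0.06046503]
shift [2.4 3.2 0.1] twist [0.97  0.002 0.006] q6 0.26 t 28.15
```

>>> {"method": "move_arm", "body": {
  "gripper": [0,0,0,0,0,0,0,0],
  "translation": [
    [0,-1,0],
    [0,-1.5,0],
    [0,-1.5,0],
    [0,-1.5,0],
    [0,-1.5,0],
    [0,-1.5,0],
    [0,-1.5,0],
    [0,-1.5,0]
  ],
  "twist": [
    [0.12,0,0],
    [0.24,0,0],
    [0.36,0,0],
    [0.48,0,0],
    [0.6,0,0],
    [0.72,0,0],
    [0.84,0,0],
    [0.955,0,0]
  ]
}}

```text
t: 28.95
tcp_pos: [0.5058, 0.3594, 0.0604]
eef_rot: [-1.337, 1.116, 1.336]
ft_force: [3.2, 1.4, 5.7]
grip_width: 0.0134
```

>>> {"method": "move_arm", "body": {
  "gripper": [0,0,0],
  "translation": [
    [0,0,0],
    [0,0,0],
    [0,0,0]
  ],
  "twist": [
    [0,0,0],
    [0,0,0],
    [0,0,0]
  ]
}}

```text
t: 29.25
tcp_pos: [0.5058, 0.3594, 0.0604]
eef_rot: [-1.34, 1.113, 1.34]
ft_force: [2.6, 2.5, 6.2]
grip_width: 0.0133
```

```bash
python3 - <<'E'
from h import *
s=r.sense();M=R.from_rotvec(s['eef_rot']).as_matrix();print(np.degrees(np.arctan2(M[1,1],M[0,1]))%180,s['wrist_torque'],s['ft_force'],s['tcp_pos'])
E
```

```text
10.347508064951029 [ 0.48684003 -0.82084579 -0.03473379] [2.57671682 2.49036484 6.17723259] [0.5058214  0.35939372 0.0604324 ]
```

>>> {"method": "move_arm", "body": {
  "gripper": [0.5,0.5,0.5,0.5,0.5,0.5,0.5,0.5],
  "translation": [
    [0,0,0],
    [0,0,0],
    [0,0,0],
    [-40,0,0],
    [-80,0,0],
    [-120,0,0],
    [-150,0,0],
    [-150,0,0]
  ],
  "twist": [
    [0,0,0],
    [0,0,0],
    [0,0,0],
    [0,0,0],
    [0,0,0],
    [0,0,0],
    [0,0,0],
    [0,0,0]
  ]
}}

```text
t: 30.05
tcp_pos: [0.506, 0.3596, 0.2141]
eef_rot: [-1.339, 1.108, 1.338]
ft_force: [0.8, 0.8, -0.0]
grip_width: 0.0425
```

```bash
python3 - <<'E'
from h import *
tgt([.26,.568],.23,np.radians(10))
E
```

```text
shift [-16.  204.4 249.3] twist [0.006 0.006 0.008] q6 -0.7 t 30.05
```

>>> {"method": "move_arm", "body": {
  "gripper": [0.5,0.5,0.5,0.5,0.5,0.5,0.5,0.5],
  "translation": [
    [-16,204,249],
    [-16,204,249],
    [-16,204,249],
    [-16,204,249],
    [-16,204,249],
    [-16,204,249],
    [-16,204,249],
    [-16,204,249]
  ],
  "twist": [
    [0,0,0],
    [0,0,0],
    [0,0,0],
    [0,0,0],
    [0,0,0],
    [0,0,0],
    [0,0,0],
    [0,0,0]
  ]
}}

```text
t: 30.85
tcp_pos: [0.2562, 0.568, 0.2235]
eef_rot: [-1.344, 1.118, 1.344]
ft_force: [0.6, -0.6, -0.3]
grip_width: 0.0428
```

```bash
python3 fence.py; python3 - <<'E'
from h import *
t=snap('top');s=snap('side')
f=lambda c,x,y,w,h:cv2.resize(c['img'][y:y+h,x:x+w,::-1],(400,300),interpolation=cv2.INTER_CUBIC)
cv2.imwrite('pics/fin.png',np.vstack([np.hstack([f(t,118,167,60,45),f(t,188,128,128,96)]),np.hstack([f(s,210,125,72,54),f(s,240,150,130,98)])]))
E
```

```text
[-0.38149777  0.51824645]
side 99 x max at y<-70: -999.0 min/max [-13. 114.] [ 27. 204.]
side 118 x max at y<-70: -999.0 min/max [ 0. 16.] [26. 99.]
side 448 x max at y<-70: 22.5 min/max [ -64. -115.] [24.  2.]
top 253 x max at y<-70: 19.5 min/max [  7. -91.] [20. 95.]
top 177 x max at y<-70: -999.0 min/max [-58. -43.] [ 3. 11.]
```

View pics/fin.png

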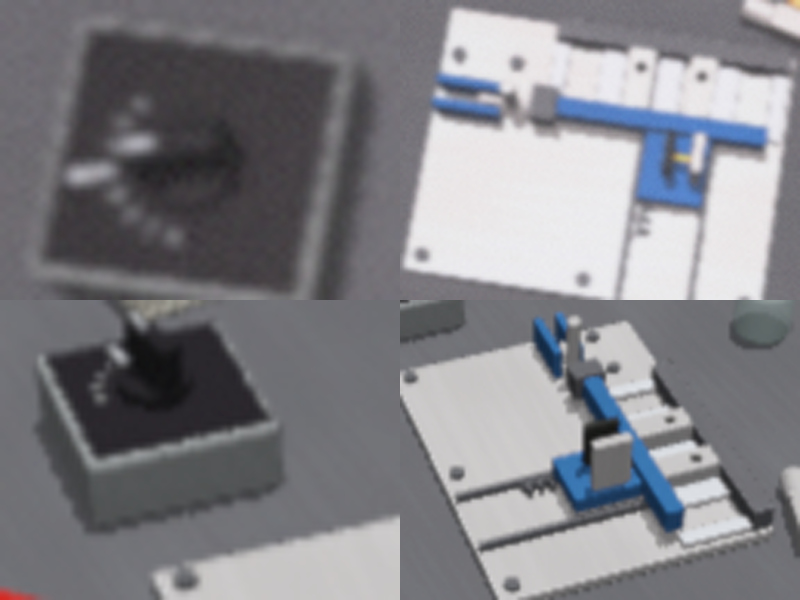

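The fence is snug, the blanks are lengthwise against the stop, and the bolt is at the keeper. The pointer line at (135,145) runs along the long mark at (90,175). I'll put numbers on the pointer and bolt.

```bash
python3 - <<'E'
from h import *
t=snap('top');s=snap('side')
g=t['img'].min(2).astype(float);sub=g[167:212,118:178]
m=(sub>105).astype(np.uint8);m[:, :10]=m[:, :10]
k,l,st,ce=cv2.connectedComponentsWithStats(m)
def hd(c,z):
    M=cv2.moments(np.where(c,sub-80,0).astype(np.float32));u,v=M['m10']/M['m00']+118,M['m01']/M['m00']+167
    a=.5*np.arctan2(2*M['mu11'],M['mu20']-M['mu02']);p=ray(t,u,v,z)[:2];q=ray(t,u+3*np.cos(a),v+3*np.sin(a),z)[:2]-p
    return p,np.degrees(np.arctan2(q[1],q[0]))%180
for i in range(1,k):
    if 4<=st[i,4]<60 and st[i,0]<28: 
        for z in (.045,.085):
            p,o=hd(l==i,z);d=p-[.5055,.3592];print(st[i].tolist(),z,p.round(4),'axis dir',round(o,1),'heading from axis',round(np.degrees(np.arctan2(d[1],d[0])),1))
# bolt handle top: side crop fin (573,322)
print('bolt top y side',w2j(ray(s,240+173/400*130-.3,150+22/300*98-.3,.088))*1e3)
print('bolt top y top',w2j(ray(t,188+110/400*128-.3,128+92/300*96-.3,.088))*1e3)
print('bolt top y side before ~180, top 177.6')
E
```

```text
[17, 20, 6, 3, 17] 0.045 [0.512  0.3811] axis dir 97.2 heading from axis 73.3
[17, 20, 6, 3, 17] 0.085 [0.5028 0.3698] axis dir 97.2 heading from axis 104.1
[10, 24, 7, 4, 21] 0.045 [0.4985 0.3991] axis dir 103.5 heading from axis 100.0
[10, 24, 7, 4, 21] 0.085 [0.4897 0.3873] axis dir 103.5 heading from axis 119.4
bolt top y side [ 13.79712101 139.3127756 ]
bolt top y top [  9.36284886 136.93407463]
bolt top y side before ~180, top 177.6
```

```bash
python3 -c "
from h import *
r.finish_job(); print(r.sense()['t'])"
```

```text
the job is handed in; nothing more can be done
the job is handed in; nothing more can be done
```

I handed the job in at about 31 s, with every step of the task carried out. The report gives no verdict.

I pinched the tab and slid the fence fully back, then laid the two white blanks in lanes 1 and 2. The second blank first rested on a rib, so I shifted it 2–3 mm and it dropped in. With the tab held I slid the fence up snug and let it lock, pushed the bolt home, and turned the knob to the long mark.

Last checks:
- **Fence:** its face read about 23–24 mm in the jig's x, which is a travel of roughly 0.059–0.060. It did not move after release. The tab looks sprung out in the picture; I did not measure how far.
- **Blanks:** both lie lengthwise between the stop and the fence in the picture.
- **Bolt:** the handle moved about 40 mm and came to a hard stop.
- **Knob:** the jaws held the bar at 100.3° and the long mark reads 100.0°. The pointer's own picture readings disagreed with each other, 97° and 104°. Both are within the 7.4° tolerance, but this is the least certain check.
- **Other tools:** I did not handle the puck, screwdriver or wrench. I did not measure their positions at the end.

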